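Slide the bushing round the bent guide rod and lock it home

TASK

Slide the brass bushing along the bent guide rod, round the bend, until it is home: held by the roller latch in its groove, with the little brass pin in the blue stop block pushed in. Move it gently, with no hard shove or squeeze, and stop as soon as it is home instead of ramming it into the block; leave the orange ring gauge standing where it is on the base plate.

Things in the scene. Friction and masses are not known exactly. Their poses are not given: they have to be found in the camera images.
- guide: fixed grey base plate 240x285x12 mm (x -120..120, y -130..155) carrying a level bent steel rod, 10 mm thick, axis 80 mm above the worktop. Origin at the plate's underside, z = 0. Rod in this frame (mm): straight along -y from a post at (-85, 143) to (-85, 20), quarter bend to (5, -70), straight along +x to a post at (110, -70). Posts 12 mm thick along the rod, 30 wide, 98 high; rod fixed in both
- bend_centre (a point): centre of the quarter bend of the rod, on the level of the rod axis (80 mm above the worktop), axes as the plate's: the rod's axis runs on a 90 mm radius round it, from its -x side to its -y side
- leg2_start (a point): point on the rod axis where the bend ends and the second straight begins; its x axis runs along the second straight towards the blue stop block. The block (44 mm wide, 54 to 98 mm above the worktop, 22 mm thick) is clamped to the rod; the face that stops the bushing lies anywhere from 47 to 73 mm past this point. Its place is not given: feel or look for it
- carrier: loose brass bushing on the rod, 40 mm long, 43 mm across, bore 14.4 mm, so it hangs 2 mm low and can rock 0.1 rad. Origin at its centre, x = bore axis, pointing the way it must travel. Flat rear face at x -20; groove 29 mm across from x -9 to 5; bevel from x 10 to the front face (25 mm across) at x 20. 0.17 to 0.35 kg, stays where left; starts on the first straight, 40 mm or more of bare rod behind it
- latch (a joint): angle (rad) of the latch: two red arms, 58 mm over all, on the stop block, with a free-turning 11 mm roller across the rod 22 mm before the stop face. Light spring downwards: 0 hangs free, about 0.06 roller in the groove, 0.3 roller on a collar (top then below 125 mm). The bushing's bevel lifts it (up to 10 N of push); it drops into the groove 2 to 3 mm before the stop face and locks
- home_pin (a joint): travel (m) of the 6 mm brass pin that stands 5 mm out of the stop face, 10 mm beside the rod axis: 0 out, 0.005 flush. Spring of about 1 N. A latched bushing keeps it pressed by 0.003 to 0.005
- gauge_center (a point): centre, half-way up, of the orange ring gauge on a steel stem, 45 mm across, 46 mm high, standing loose on the base plate on the inner side of the bend, 100 mm or more from the rod
Not all that is in view belongs to the job. Leave any green or purple look-alike of the part that bears gauge_center alone.

How it is judged:
By the outcome, as a careful person would: the job done as asked, in the order asked, and still so for the second after the job is handed in, with the robot touching nothing.
It also fails if it takes over 48 s, if anything falls off the work surface, if the arm or the gripper's body presses on something with over 40 N, if the wrist force passes 120 N, or if a joint passes its speed limit or range.

ROBOT

A 6-joint arm with a two-finger parallel gripper is mounted at the origin on a cart in front of the work surface, level with it; the furniture and walls round the work are solid. World frame = base frame: x ahead of the robot, y to its left, z up, the work surface at z = 0. Lengths are in mm, angles in rad, forces in N, time in s.
With the tool pointing down it reaches from about 275 to 750 mm from the base axis. Payload 10.2 kg.
Tool frame: the origin (TCP) lies at the very end of the fingers, on their centre line; the grasp point (between the pads) lies 19 mm behind it; z points along the fingers, y is the line along which they close (so a half turn about z gives the same grasp; the last joint's range is limited). The gripper opens to 85 mm and grips with 20 to 120 N. Pads are 22 mm wide; open, the fingers measure 114 mm over their backs; the gripper's body (76 mm by 85 mm) begins 54 mm behind the grasp point. The pads swing forward as they close: fully open they stand 13 mm farther back than shut.
Start: joints at [-1.543, 0.313, 1.498, -0, 1.331, -0.223], TCP at [130.28, -508.584, 231.294] pointing down, gripper open.
Joint ranges: [-2.94, 2.94], [-0.97, 2.17], [0.19, 2.56], [-1.23, 4.37], [0.02, 3.11], [-2.88, 2.88]. Speed limits (rad/s): [2.39, 2.39, 3.01, 3.14, 3.14, 3.14].

INTERFACE

Orientations are given as a unit quaternion [w, x, y, z].
In Python, from rig import ctrl gives the robot as it stands.
- The arm moves only by the tool step_arm, never from a script. Its argument "increments" is a list of rows, each a list of 3 entries, a list of its own where there are three numbers: the shift along the tool's x, y, z in cm, then the turn, a rotation vector about the tool's x, y, z in degrees, then the opening in per cent of the stroke, from 0 (shut) to 100 (fully open). A call has 1 to 8 rows; each row is the pose to reach, as a shift and turn from the pose commanded when the call began, along the tool's axes at that moment; what a row does not reach only later rows make up. A row lasts 1/8 s, in which the tool goes at most 62.5 mm and 10.7 degrees, less where a joint would pass 70% of its speed; a pose out of reach is approached as far as the arm can. A call with a gripper value outside its range is refused whole. The fingers move at their own pace and stop on an object; "squeeze" is the grip in N (left out, the last holds). Time passes only in rows, so rows that repeat a pose let the fingers close. It gives the time, the measured TCP pose, the force, the opening and the grip force at its end, in the units of the state.
- ctrl.sense(): the state, without advancing time (a new reading comes with each control period).
- ctrl.capture(name): name is "scene" or "side" or "wrist"; returns a dict with "img" (480x640x3 uint8, red, green, blue), "fx", "fy", "cx", "cy" (pixels), "extrinsics" (4x4, takes a point from camera to world coordinates). Camera axes: x right, y down, z forward; pixel columns grow to the right and rows downward; lengths in mm; the calibration is good to about 2 mm. A picture is of the moment at which its call begins. There is no depth.
- ctrl.finish_job(): hands the job in; it is judged then, once.
The state is a dict: "time_s": time; "joints": joint angles; "dq": joint speeds; "tau": joint torques, N m; "eef_pos": TCP position; "ee_rot": TCP orientation; "force": force on the tool from outside, world axes, zero at the start; "wrist_torque": the same for the moment, N m; "grip_width": opening from 0.0 (shut) to 1.0 (fully open); "grip_force": force on a finger pad.
Only numpy, scipy, OpenCV 4.12 (cv2) and the standard library are available. Lean on these libraries where they do the work, as an engineer would, in place of code of your own. Each camera call takes 0.05 s, during which the arm holds its last target. There are 200 camera calls.

## Working session

There is one attempt and no reset: what is moved stays moved. The work goes in short steps, Python scripts to look and compute and a tool call to move; the robot and the scene stay as the last step left them, time stands still between calls to the robot, and variables do not carry over. Pictures are saved under pics/ and viewed, at most 10 in all, crops included, and the job is handed in when it is done.

Besides the shell and the picture viewer there is one more tool, called after ">>>" as name(argument=value, ...), one argument or row to a line, values as JSON. step_arm: Moves the arm, as the interface text tells. Its arguments: {"type":"object","properties":{"increments":{"type":"array"},"squeeze":{"type":"number"}},"required":["increments"]}

```bash
mkdir -p pics
cat > h.py <<'E'
import numpy as np,cv2
from rig import ctrl
def snap(n,f):
    c=ctrl.capture(n); cv2.imwrite(f'pics/{f}.png',c['img'][:,:,::-1]); np.savez(f'pics/{f}.npz',**c); return c
def ray(c,u,v):
    E=np.array(c['extrinsics']); d=E[:3,:3]@np.array([(u-c['cx'])/c['fx'],(v-c['cy'])/c['fy'],1]); return E[:3,3],d
def onz(c,u,v,z):
    o,d=ray(c,u,v); return o+d*(z-o[2])/d[2]
def proj(c,p):
    E=np.array(c['extrinsics']); q=E[:3,:3].T@(np.array(p)-E[:3,3]); return q[0]/q[2]*c['fx']+c['cx'],q[1]/q[2]*c['fy']+c['cy']
E
python3 - <<'E'
from h import *
a=snap('scene','s1');b=snap('side','d1')
print(np.round(a['extrinsics'],2),a['fx'],np.round(b['extrinsics'],2),b['fx'])
print(ctrl.sense())
E
```

```text
[[-7.0000e-01 -4.7000e-01  5.4000e-01  1.0339e+02]
 [-7.1000e-01  4.4000e-01 -5.5000e-01  3.7899e+02]
 [ 2.0000e-02 -7.7000e-01 -6.4000e-01  6.9414e+02]
 [ 0.0000e+00  0.0000e+00  0.0000e+00  1.0000e+00]] 469.13255022752804 [[-8.3000e-01 -2.5000e-01  5.0000e-01  1.9373e+02]
 [-5.6000e-01  3.3000e-01 -7.6000e-01  5.1861e+02]
 [ 2.0000e-02 -9.1000e-01 -4.2000e-01  4.2910e+02]
 [ 0.0000e+00  0.0000e+00  0.0000e+00  1.0000e+00]] 482.9733485036422
{'time_s': 0.1, 'joints': array([-1.54342896e+00,  3.13397540e-01,  1.49839639e+00,  1.34771315e-05,
        1.33098658e+00, -2.23396620e-01]), 'dq': array([ 0.0009754 , -0.00107105, -0.00346447,  0.00172554, -0.00053749,
        0.00111782]), 'tau': array([ 1.93150154e-03, -4.12905228e+01, -2.60145092e+01, -2.04698081e-04,
        3.08500246e-03, -4.18173656e-06]), 'eef_pos': array([ 130.26221363, -508.33636661,  230.77723095]), 'ee_rot': array([-5.90440330e-04,  9.92149995e-01,  1.25052125e-01,  6.46341660e-05]), 'force': array([-0.49704896,  0.0882397 , -0.35797272]), 'wrist_torque': array([ 0.07330477, -0.00012764, -0.04737981]), 'grip_force': 0.0, 'grip_width': 0.9984724963786692}
```

View pics/s1.png

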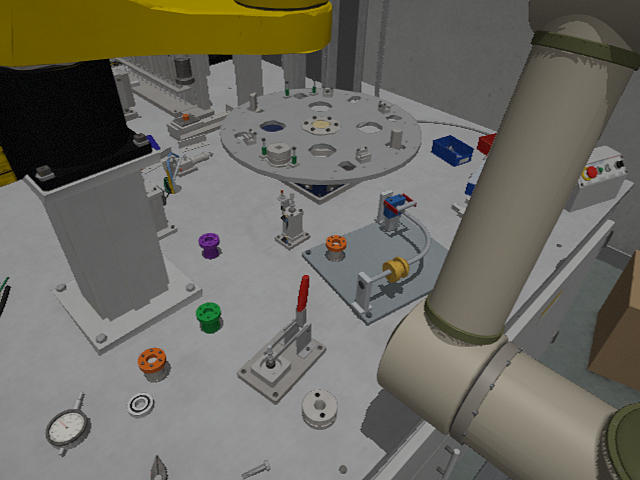

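View pics/d1.png

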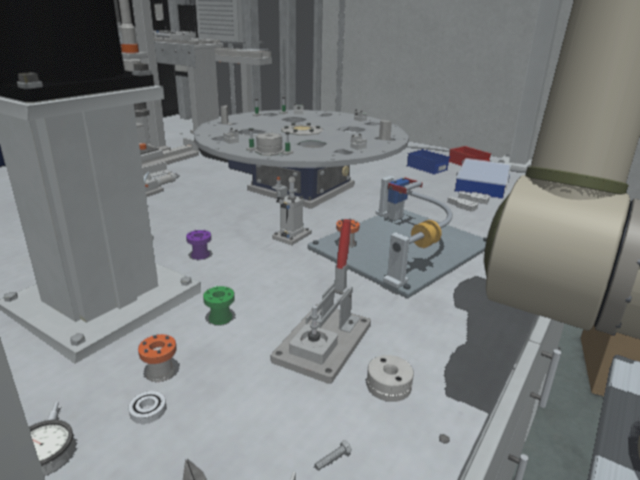

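The scene shows the plate at about (303..455, 190..320). The brass bushing is at (398,268), the near post at (363,295), and the blue block with the red latch at (398,205). There are two orange rings, at (336,243) on the plate and (152,360) on the table. The one on the plate is the gauge, because it stands on the inner side of the bend. I'll confirm this in an enlarged crop.

Run:
```python
from h import *
a=cv2.imread('pics/s1.png')[175:330,290:490]
cv2.imwrite('pics/s1c.png',cv2.resize(a,None,fx=3.8,fy=3.8,interpolation=cv2.INTER_CUBIC))
```

```text
(no output)
```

View pics/s1c.png

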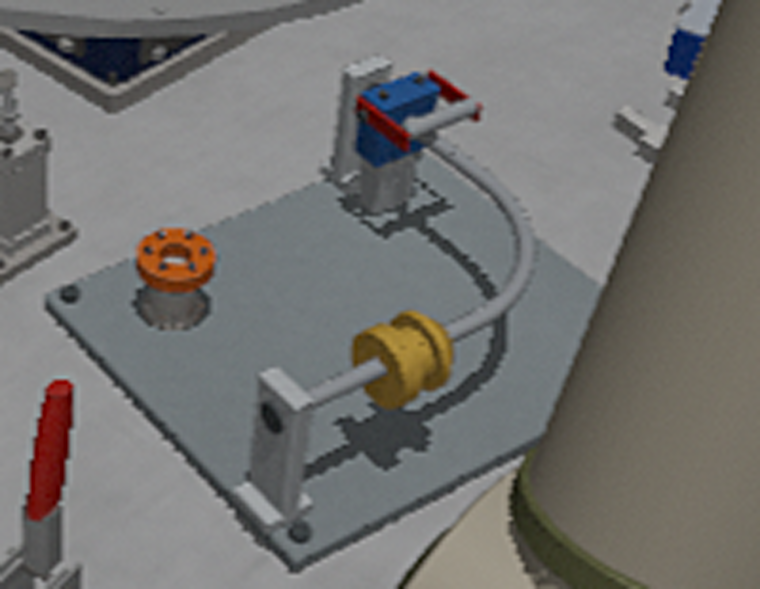

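Run:
```python
from h import *
c=dict(np.load('pics/s1.npz'))
f=lambda x,y,z:onz(c,290+x/3.8,175+y/3.8,z)
L=f(48,297,12);B=f(297,562,12)
print('L',L,'B',B,np.linalg.norm(L-B))
p1=f(284,390,98);p2=f(368,70,98)
print('posts',p1,p2,np.linalg.norm(p1-p2),'exp',np.hypot(195,213))
# fit 2D rigid from 4 pts
W=np.array([L,B,p1,p2])[:,:2];G=np.array([[120,155],[-120,155],[-85,143],[110,-70]],float)
def fit(G,W):
    g=G-G.mean(0);w=W-W.mean(0)
    th=np.arctan2((g[:,0]*w[:,1]-g[:,1]*w[:,0]).sum(),(g*w).sum());R=np.array([[np.cos(th),-np.sin(th)],[np.sin(th),np.cos(th)]])
    return th,R,W.mean(0)-R@G.mean(0)
th,R,t=fit(G,W);print(th,t,'res',W-(G@R.T+t))
for n,p in dict(bc=(5,20),l2=(5,-70),l1=(-85,20),post1=(-85,143),post2=(110,-70)).items(): print(n,R@p+t)
for q in [(402,358),(385,365),(430,345)]: 
    w=f(*q,78);print('bush',w,R.T@(w[:2]-t))
w=f(175,262,58);print('gauge',w,R.T@(w[:2]-t))
w=f(395,88,98);print('blk top',w,R.T@(w[:2]-t))
w=f(410,140,98);print('blk frontedge?',w,R.T@(w[:2]-t))
s=ctrl.sense();print(s['eef_pos'],s['ee_rot'])
```

```text
L [ 671.51498386 -157.83868112   12.        ] B [ 440.74772363 -109.89269438   12.        ] 235.69545187945786
posts [ 472.42708696 -125.6821992    98.        ] [ 618.19045099 -371.78469287   98.        ] 286.03041041824673 exp 288.7801932266131
-0.2047495226340782 [ 525.13253779 -283.77877341] res [[-2.62588481 -1.42362833]
 [ 1.59372123 -2.27490261]
 [ 1.44402962  0.80120311]
 [-0.41186604  2.89732783]]
bc [ 534.09453592 -265.21314416]
l2 [ 515.79556304 -353.33321901]
l1 [ 445.97446107 -246.91417127]
post1 [ 470.98305735 -126.48340231]
post2 [ 618.60231703 -374.6820207 ]
bush [ 458.62831985 -203.83226804   78.        ] [-81.36995107  64.75481285]
bush [ 461.36817798 -193.45165427   78.        ] [-80.79792959  75.47566898]
bush [ 454.73895161 -222.03793965   78.        ] [-81.47646584  46.13862852]
gauge [ 606.09225947 -193.18049776   58.        ] [ 60.84801495 105.16673981]
blk top [ 595.16628583 -368.50675606   98.        ] [ 85.79793529 -68.71878353]
blk frontedge? [ 556.73219329 -333.19553121   98.        ] [ 40.98711021 -41.95963509]
[ 130.26221363 -508.33636661  230.77723095] [-5.90440330e-04  9.92149995e-01  1.25052125e-01  6.46341660e-05]
```

```bash
cat >> h.py <<'E'
TH=-0.2047; T=np.array([525.13,-283.78])
def w2(p): return np.array([[np.cos(TH),-np.sin(TH)],[np.sin(TH),np.cos(TH)]])@np.array(p,float)+T
def yaw0(s): q=s['ee_rot']; return 2*np.arctan2(q[2],q[1])
def inc(x,y,z,yaw,s=None):
    s=s or ctrl.sense(); p=s['eef_pos'];a=yaw0(s); d=np.array([x,y,z])-p
    sh=[d[0]*np.cos(a)+d[1]*np.sin(a), d[0]*np.sin(a)-d[1]*np.cos(a), -d[2]]
    dy=(yaw-a+np.pi/2)%np.pi-np.pi/2 if 0 else (yaw-a+np.pi)%(2*np.pi)-np.pi
    return np.round(np.array(sh)/10,2), round(float(-np.degrees(dy)),1)
E
python3 - <<'E'
from h import *
p=w2((-85,100));print(p,inc(p[0],p[1],230,1.366))
E
```

```text
[ 462.23197234 -168.58955718] (array([ 40.59, -24.67,   0.08]), -63.9)
```

>>> step_arm(
  increments=[
    [[4,-2.4,0],[0,0,-6],100],
    [[9,-5.5,0],[0,0,-14],100],
    [[14,-8.5,0],[0,0,-22],100],
    [[19,-11.5,0],[0,0,-30],100],
    [[24,-14.6,0],[0,0,-38],80],
    [[29,-17.6,0],[0,0,-47],60],
    [[34,-20.7,0],[0,0,-56],45],
    [[38,-23,0],[0,0,-62],35],
  ],
)

```text
time_s: 1.1
eef_pos: [442.4, -189.5, 231.2]
ee_rot: [-0.0, 0.784, 0.62, 0.0]
force: [0.1, -0.7, -0.3]
grip_width: 0.35
grip_force: 0.0
```

Run:
```python
from h import *
s=ctrl.sense();print(s['time_s'],s['eef_pos'],yaw0(s),s['joints'],s['grip_width'])
a=snap('wrist','w1');print(np.round(a['extrinsics'],2),a['fx'])
p=w2((-85,100));print(p,inc(p[0],p[1],230,1.366,s))
```

```text
1.1 [ 442.42559065 -189.49881578  231.1593984 ] 1.3380301853631913 [-6.48781174e-01  2.16690943e-01  1.62373995e+00  9.70014312e-05
  1.30147474e+00 -4.16040857e-01] 0.34999854990535556
[[ 9.7000e-01 -2.2000e-01 -6.0000e-02  4.5900e+02]
 [-2.3000e-01 -9.3000e-01 -2.7000e-01 -1.2012e+02]
 [-0.0000e+00  2.8000e-01 -9.6000e-01  3.7362e+02]
 [ 0.0000e+00  0.0000e+00  0.0000e+00  1.0000e+00]] 403.48926997917613
[ 462.23197234 -168.58955718] (array([2.49, 1.44, 0.12]), -1.6)
```

View pics/w1.png

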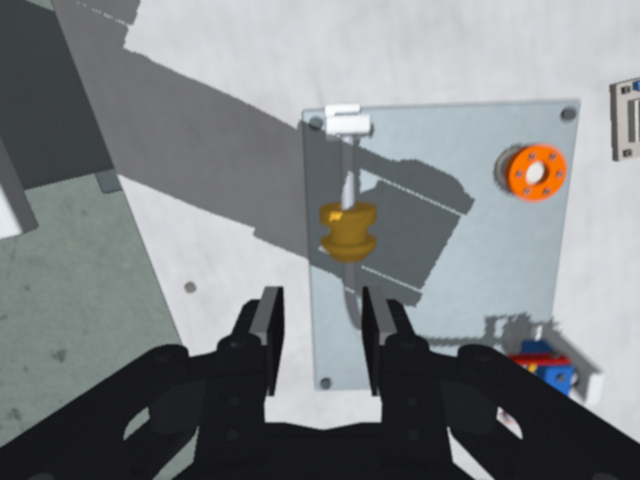

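The wrist view shows the plate corners at (303,110), (580,98) and (316,391), the bushing at (348,232), the gauge at (537,173), and the blue block with the latch at (545,370). I'll refine the plate frame and the bushing position from it.

Run:
```python
from h import *
c=dict(np.load('pics/w1.npz'))
G=np.array([[-120,155],[120,155],[-120,-130]],float)
W=np.array([onz(c,*q,12)[:2] for q in [(303,110),(580,98),(316,391)]])
g=G-G.mean(0);w=W-W.mean(0)
th=np.arctan2((g[:,0]*w[:,1]-g[:,1]*w[:,0]).sum(),(g*w).sum());R=np.array([[np.cos(th),-np.sin(th)],[np.sin(th),np.cos(th)]]);t=W.mean(0)-R@G.mean(0)
print(th,t,W-(G@R.T+t))
hsv=cv2.cvtColor(c['img'],cv2.COLOR_RGB2HSV)
m=cv2.inRange(hsv,(15,120,60),(30,255,255));m[300:]=0
ys,xs=np.nonzero(m);print(xs.min(),xs.max(),ys.min(),ys.max(),xs.mean(),ys.mean())
for q in [(348,205),(348,232),(348,262),(348,170),(349,190)]:
    p=onz(c,*q,80 if q[1]<200 else 90)[:2];print(q,R.T@(p-t),p)
mo=cv2.inRange(hsv,(3,150,150),(14,255,255));ys,xs=np.nonzero(mo);print('g',xs.mean(),ys.mean(),R.T@(onz(c,xs.mean(),ys.mean(),58)[:2]-t))
mb=cv2.inRange(hsv,(100,150,40),(125,255,255));mb[:300]=0;ys,xs=np.nonzero(mb)
for x,y in cv2.boxPoints(cv2.minAreaRect(np.c_[xs,ys].astype(np.float32))): print('blue',x,y,R.T@(onz(c,x,y,98)[:2]-t))
```

```text
-0.1916787765461671 [ 530.39534621 -284.48847351] [[ 1.72183271 -1.19762243]
 [-2.42683477 -0.07334394]
 [ 0.70500205  1.27096638]]
320 543 149 261 351.9626635873749 229.61932255581218
(348, 205) [-85.73594616  86.47141307] [ 462.70301159 -183.26740072]
(348, 232) [-86.18783859  66.34830159] [ 458.42579772 -202.93588474]
(348, 262) [-86.71097958  43.05243749] [ 453.47420794 -225.7054416 ]
(348, 170) [-84.60290041 110.16294466] [ 468.32871372 -160.22561395]
(349, 190) [-84.19736553  95.51550067] [ 465.9363781  -174.68205904]
g 536.9994638069705 176.03967828418232 [64.1665039  96.74264826]
blue 512.26544 354.02274 [ 38.9259034  -35.20409369]
blue 531.8715 332.06387 [ 52.16874417 -16.56647743]
blue 582.1285 376.93613 [ 96.13454946 -58.19886361]
blue 562.5224 398.895 [ 83.19667299 -78.26679417]
```

```bash
sed -i 's/^TH=.*/TH=-0.196; T=np.array([528.5,-284.2])/' h.py
python3 - <<'E'
from h import *
p=w2((-85,112));print(p,inc(p[0],p[1],56,1.375))
E
```

```text
[ 466.93917832 -157.79088152] (array([ 3.31,  1.51, 17.51]), -1.8)
```

>>> step_arm(
  increments=[
    [[3.3,1.5,1.5],[0,0,-1.8],35],
    [[3.3,1.5,5],[0,0,-1.8],35],
    [[3.3,1.5,8.5],[0,0,-1.8],35],
    [[3.3,1.5,11],[0,0,-1.8],35],
    [[3.3,1.5,11],[0,0,-1.8],35],
  ],
)

```text
time_s: 1.78
eef_pos: [462.8, -162.5, 119.9]
ee_rot: [-0.002, 0.776, 0.63, -0.001]
force: [0.1, -0.7, -0.3]
grip_width: 0.35
grip_force: 0.0
```

Run:
```python
from h import *
s=ctrl.sense();print(s['time_s'],s['eef_pos'],yaw0(s),s['grip_width'])
a=snap('wrist','w2')
p=w2((-85,112));print(p,inc(p[0],p[1],56,1.375,s))
for y in (60,143): print(proj(a,[*w2((-85,y)),80]))
```

```text
1.775 [ 462.78898488 -162.48280738  119.93459758] 1.3641191310134224 0.35033141759436526
[ 466.93917832 -157.79088152] (array([0.54, 0.31, 6.39]), -0.6)
(np.float64(329.59126579792616), np.float64(355.2961443751316))
(np.float64(328.7367321968303), np.float64(196.45507814712013))
```

View pics/w2.png

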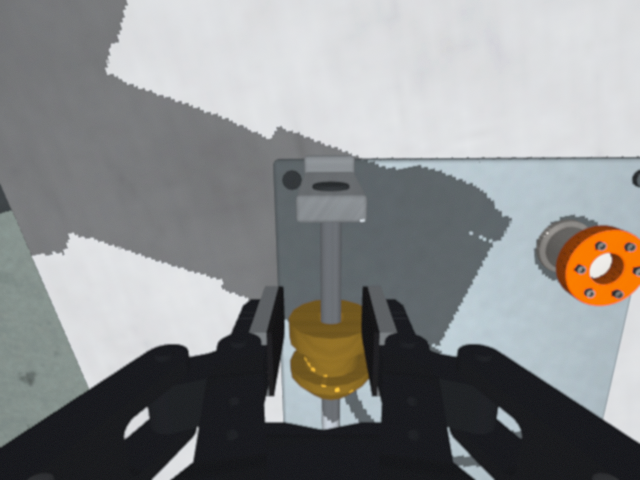

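>>> step_arm(
  increments=[
    [[0.3,0.4,1],[0,0,-0.6],35],
    [[0.6,0.4,3.5],[0,0,-0.6],35],
    [[0.6,0.4,5.5],[0,0,-0.6],35],
    [[0.6,0.4,6.4],[0,0,-0.6],35],
    [[0.6,0.4,6.4],[0,0,-0.6],35],
  ],
)

```text
time_s: 2.45
eef_pos: [469.0, -157.9, 57.4]
ee_rot: [-0.0, 0.773, 0.635, 0.0]
force: [-0.4, -0.1, 0.6]
grip_width: 0.347
grip_force: 0.0
```

Run:
```python
from h import *
s=ctrl.sense();print(s['time_s'],s['eef_pos'],yaw0(s),s['grip_width'],s['force'])
a=snap('wrist','w3')
p=w2((-85,97));print(p,inc(p[0],p[1],56,1.375,s))
```

```text
2.45 [ 468.99612948 -157.90207438   57.37892973] 1.3749347132059795 0.3467250173714501 [-0.39929331 -0.1003192   0.5582456 ]
[ 464.01796604 -172.50368271] (array([-1.53, -0.2 ,  0.14]), -0.0)
```

View pics/w3.png

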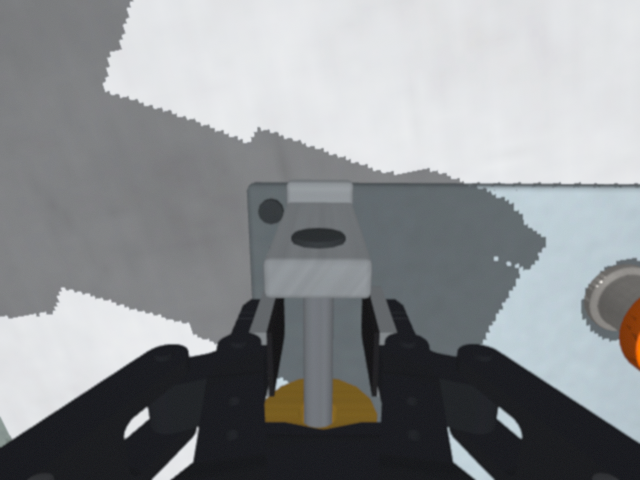

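```bash
cat > plan.py <<'E'
from h import *
L=90*np.pi/2
def P(s):
    if s<0: return np.array([-85,20-s])
    if s>L: return np.array([5+s-L,-70.])
    a=s/90; return np.array([5-90*np.cos(a),20-90*np.sin(a)])
def pose(s,back=31):
    A,B=P(s-20),P(s+20); h=(B-A)/np.linalg.norm(B-A); C=.25*(A+B)+.5*P(s)
    q=w2(C-back*h); return q[0],q[1],TH+np.arctan2(h[1],h[0])+np.pi
def plan(ss,z=57.,n=8,cur=None):
    s=ctrl.sense(); x,y,a=cur or (*s['eef_pos'][:2],yaw0(s))
    i=0
    while i<len(ss):
        rows=[]
        for t in ss[i:i+n]:
            X,Y,A=pose(t); d=np.array([X-x,Y-y]); e=(A-a+np.pi)%(2*np.pi)-np.pi
            rows.append([[round((d[0]*np.cos(a)+d[1]*np.sin(a))/10,2),round((d[0]*np.sin(a)-d[1]*np.cos(a))/10,2),0],[0,0,round(-np.degrees(e),1)],40])
        print(round(ss[min(i+n,len(ss))-1],1),np.round([X,Y,A],2),rows)
        r=rows[-1]; sx,sy=r[0][0]*10,r[0][1]*10
        x,y=x+sx*np.cos(a)+sy*np.sin(a), y+sx*np.sin(a)-sy*np.cos(a); a-=np.radians(r[1][2]); i+=n
E
python3 - <<'E'
from plan import *
s=ctrl.sense();print(s['eef_pos'],s['time_s'])
plan(np.r_[-55,-50,-47,np.arange(-44.5,136,2.5)])
E
```

```text
[ 469.21322379 -158.06393126   57.83783921] 2.5
-34.5 [ 461.78 -183.78    1.37] [[[np.float64(-0.62), np.float64(-0.23), 0], [0, 0, np.float64(0.0)], 40], [[np.float64(-1.12), np.float64(-0.23), 0], [0, 0, np.float64(0.0)], 40], [[np.float64(-1.42), np.float64(-0.23), 0], [0, 0, np.float64(0.0)], 40], [[np.float64(-1.67), np.float64(-0.23), 0], [0, 0, np.float64(0.0)], 40], [[np.float64(-1.92), np.float64(-0.23), 0], [0, 0, np.float64(0.0)], 40], [[np.float64(-2.17), np.float64(-0.23), 0], [0, 0, np.float64(0.0)], 40], [[np.float64(-2.42), np.float64(-0.23), 0], [0, 0, np.float64(0.0)], 40], [[np.float64(-2.67), np.float64(-0.23), 0], [0, 0, np.float64(0.0)], 40]]
-14.5 [ 457.8  -203.38    1.38] [[[np.float64(-0.25), np.float64(0.0), 0], [0, 0, np.float64(0.0)], 40], [[np.float64(-0.5), np.float64(0.0), 0], [0, 0, np.float64(0.0)], 40], [[np.float64(-0.75), np.float64(0.0), 0], [0, 0, np.float64(0.0)], 40], [[np.float64(-1.0), np.float64(0.0), 0], [0, 0, np.float64(0.0)], 40], [[np.float64(-1.25), np.float64(0.0), 0], [0, 0, np.float64(0.0)], 40], [[np.float64(-1.5), np.float64(0.0),
[... 4232 characters left out ...]
float64(-1.0), np.float64(-0.29), 0], [0, 0, np.float64(-6.3)], 40], [[np.float64(-1.26), np.float64(-0.35), 0], [0, 0, np.float64(-7.9)], 40], [[np.float64(-1.52), np.float64(-0.39), 0], [0, 0, np.float64(-9.5)], 40], [[np.float64(-1.77), np.float64(-0.43), 0], [0, 0, np.float64(-11.1)], 40], [[np.float64(-2.03), np.float64(-0.46), 0], [0, 0, np.float64(-12.6)], 40]]
135.5 [ 484.58 -342.88    2.85] [[[np.float64(-0.25), np.float64(-0.08), 0], [0, 0, np.float64(-1.3)], 40], [[np.float64(-0.5), np.float64(-0.14), 0], [0, 0, np.float64(-2.6)], 40], [[np.float64(-0.75), np.float64(-0.2), 0], [0, 0, np.float64(-3.8)], 40], [[np.float64(-1.0), np.float64(-0.24), 0], [0, 0, np.float64(-4.9)], 40]]
```

>>> step_arm(
  increments=[
    [[-0.6,-0.2,0],[0,0,0],40],
    [[-1.1,-0.2,0],[0,0,0],40],
    [[-1.4,-0.23,0],[0,0,0],40],
    [[-1.7,-0.23,0],[0,0,0],40],
    [[-1.9,-0.23,0],[0,0,0],40],
    [[-2.2,-0.23,0],[0,0,0],40],
    [[-2.4,-0.23,0],[0,0,0],40],
    [[-2.67,-0.23,0],[0,0,0],40],
  ],
)

```text
time_s: 3.5
eef_pos: [461.3, -183.6, 57.3]
ee_rot: [-0.0, 0.773, 0.635, 0.0]
force: [0.0, 1.3, -0.2]
grip_width: 0.399
grip_force: 0.6
```

Run:
```python
from h import *
s=ctrl.sense();print(s['time_s'],s['eef_pos'],yaw0(s),s['grip_width'],s['force'])
a=snap('scene','s2');snap('wrist','w4')
hsv=cv2.cvtColor(a['img'],cv2.COLOR_RGB2HSV)
m=cv2.inRange(hsv,(15,120,60),(30,255,255));m[:230]=0;m[300:]=0;m[:,:370]=0;m[:,450:]=0
o=dict(np.load('pics/s1.npz'))['img'];h2=cv2.cvtColor(o,cv2.COLOR_RGB2HSV);m2=cv2.inRange(h2,(15,120,60),(30,255,255));m2[:230]=0;m2[300:]=0;m2[:,:370]=0;m2[:,450:]=0
for k in (m2,m):
    ys,xs=np.nonzero(k);print(len(xs),xs.min(),xs.max(),ys.min(),ys.max(),xs.mean(),ys.mean())
```

```text
3.5 [ 461.3422432  -183.64607273   57.2939006 ] 1.3749098106445945 0.39940742026492726 [ 0.04511999  1.26153563 -0.21997219]
436 383 408 257 282 396.3050458715596 268.6215596330275Traceback (most recent call last):
  File "<stdin>", line 8, in <module>
    return umr_minimum(a, axis, None, out, keepdims, initial, where)
ValueError: zero-size array to reduction operation minimum which has no identity
```

>>> step_arm(
  increments=[
    [[-0.25,0,0],[0,0,0],40],
    [[-0.5,0,0],[0,0,0],40],
    [[-0.75,0,0],[0,0,0],40],
    [[-1.0,0,0],[0,0,0],40],
    [[-1.25,0,0],[0,0,0],40],
    [[-1.5,0,0],[0,0,0],40],
    [[-1.75,0,0],[0,0,-0.1],40],
    [[-2.0,0,0],[0,0,-0.2],40],
  ],
)

```text
time_s: 4.6
eef_pos: [457.4, -203.4, 57.3]
ee_rot: [-0.0, 0.772, 0.636, 0.0]
force: [0.6, 1.5, -0.3]
grip_width: 0.404
grip_force: 0.5
```

>>> step_arm(
  increments=[
    [[-0.25,-0.01,0],[0,0,-0.3],40],
    [[-0.5,-0.02,0],[0,0,-0.7],40],
    [[-0.75,-0.04,0],[0,0,-1.1],40],
    [[-1.0,-0.06,0],[0,0,-1.7],40],
    [[-1.25,-0.09,0],[0,0,-2.4],40],
    [[-1.5,-0.12,0],[0,0,-3.1],40],
    [[-1.75,-0.15,0],[0,0,-4.0],40],
    [[-2.0,-0.18,0],[0,0,-5.0],40],
  ],
)

```text
time_s: 5.6
eef_pos: [451.8, -222.7, 57.3]
ee_rot: [-0.0, 0.743, 0.669, 0.0]
force: [-0.1, 1.3, 0.7]
grip_width: 0.4
grip_force: 0.7
```

Run:
```python
from h import *
s=ctrl.sense();print(s['time_s'],s['eef_pos'],yaw0(s),s['grip_width'],s['force'],s['wrist_torque'])
snap('wrist','w5')
```

```text
5.6 [ 451.78794876 -222.66877977   57.29369033] 1.4666545394670276 0.40010199546313674 [-0.1399248   1.33694395  0.69981891] [ 0.16763542  0.03906852 -0.0280384 ]
```

View pics/w5.png

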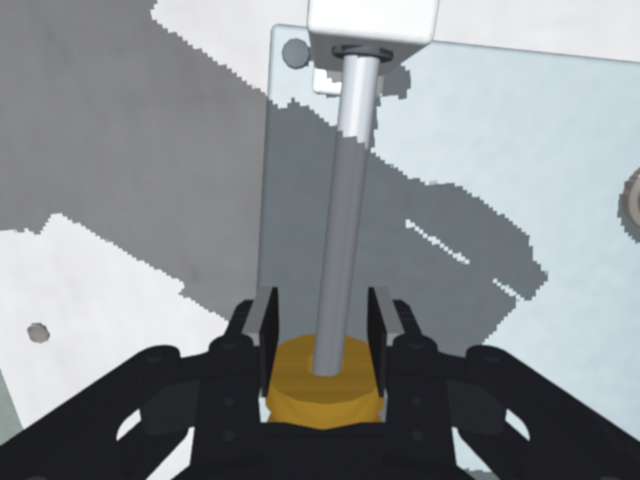

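The wrist view shows the bushing's rear face at (325,375), just ahead of the fingers. The rod runs cleanly between the pads. I'll check where the rear face is relative to the TCP.

Run:
```python
from plan import *
s=ctrl.sense();a=yaw0(s);M=np.array([[np.cos(a),np.sin(a)],[np.sin(a),-np.cos(a)]])
for f,q in (('w3',(321,427)),('w5',(325,376)),('w2',(331,322))):
    c=dict(np.load(f'pics/{f}.npz'));p=onz(c,*q,84)[:2]
    print(f,p,'tool',M@(p-s['eef_pos'][:2]),'plate',np.array([[np.cos(TH),np.sin(TH)],[-np.sin(TH),np.cos(TH)]])@(p-T))
plan(np.arange(8,76,2.5))
```

```text
w3 [ 462.39581803 -189.23662166] tool [34.61739867  7.09046696] plate [-83.33239162  80.27153048]
w5 [ 451.58316022 -234.1257138 ] tool [-11.14921649   0.97809436] plate [-85.19598611  34.13617335]
w2 [ 461.67270029 -188.1181695 ] tool [35.65507088  6.25555924] plate [-84.25947987  81.22774274]
25.5 [ 446.04 -242.43    1.66] [[[np.float64(-0.22), np.float64(-0.01), 0], [0, 0, np.float64(-0.9)], 40], [[np.float64(-0.47), np.float64(-0.06), 0], [0, 0, np.float64(-2.1)], 40], [[np.float64(-0.72), np.float64(-0.12), 0], [0, 0, np.float64(-3.4)], 40], [[np.float64(-0.97), np.float64(-0.17), 0], [0, 0, np.float64(-4.7)], 40], [[np.float64(-1.23), np.float64(-0.22), 0], [0, 0, np.float64(-6.2)], 40], [[np.float64(-1.48), np.float64(-0.28), 0], [0, 0, np.float64(-7.8)], 40], [[np.float64(-1.74), np.float64(-0.33), 0], [0, 0, np.float64(-9.3)], 40], [[np.float64(-2.0), np.float64(-0.37), 0], [0, 0, np.float64(-10.9)], 40]]
45.5 [ 443.19 -263.11    1.88] [[[np.float64(-0.25), np.float64(-0.08), 0], [0, 0, np.float64(-1.6)], 40], [[np.float64(-0.5), np.float64(-0.16), 0], [0, 0, np.float64(-3.2
[... 722 characters left out ...]
loat64(-1.01), np.float64(-0.29), 0], [0, 0, np.float64(-6.3)], 40], [[np.float64(-1.26), np.float64(-0.35), 0], [0, 0, np.float64(-7.9)], 40], [[np.float64(-1.52), np.float64(-0.39), 0], [0, 0, np.float64(-9.5)], 40], [[np.float64(-1.78), np.float64(-0.43), 0], [0, 0, np.float64(-11.1)], 40], [[np.float64(-2.04), np.float64(-0.47), 0], [0, 0, np.float64(-12.7)], 40]]
75.5 [ 447.57 -294.04    2.21] [[[np.float64(-0.25), np.float64(-0.08), 0], [0, 0, np.float64(-1.6)], 40], [[np.float64(-0.5), np.float64(-0.16), 0], [0, 0, np.float64(-3.2)], 40], [[np.float64(-0.75), np.float64(-0.22), 0], [0, 0, np.float64(-4.8)], 40], [[np.float64(-1.0), np.float64(-0.29), 0], [0, 0, np.float64(-6.4)], 40]]
```

The rear face sits at −11 mm in the tool frame, exactly the finger width, so the push works as planned. I'll continue round the bend.

>>> step_arm(
  increments=[
    [[-0.24,-0.04,0],[0,0,-0.9],40],
    [[-0.49,-0.09,0],[0,0,-2.1],40],
    [[-0.74,-0.14,0],[0,0,-3.4],40],
    [[-0.99,-0.19,0],[0,0,-4.7],40],
    [[-1.25,-0.24,0],[0,0,-6.2],40],
    [[-1.5,-0.29,0],[0,0,-7.8],40],
    [[-1.76,-0.34,0],[0,0,-9.3],40],
    [[-2.02,-0.39,0],[0,0,-10.9],40],
  ],
)

```text
time_s: 6.65
eef_pos: [445.8, -242.4, 57.3]
ee_rot: [-0.0, 0.676, 0.737, -0.0]
force: [-1.6, 1.6, -0.3]
grip_width: 0.401
grip_force: 0.8
```

>>> step_arm(
  increments=[
    [[-0.25,-0.08,0],[0,0,-1.6],40],
    [[-0.5,-0.16,0],[0,0,-3.2],40],
    [[-0.75,-0.23,0],[0,0,-4.8],40],
    [[-1.0,-0.29,0],[0,0,-6.4],40],
    [[-1.26,-0.35,0],[0,0,-8.0],40],
    [[-1.51,-0.39,0],[0,0,-9.6],40],
    [[-1.77,-0.43,0],[0,0,-11.2],40],
    [[-2.03,-0.47,0],[0,0,-12.8],40],
  ],
)

```text
time_s: 7.65
eef_pos: [442.9, -263.0, 57.3]
ee_rot: [-0.0, 0.589, 0.808, -0.0]
force: [-0.8, 1.4, 0.4]
grip_width: 0.401
grip_force: 0.8
```

Run:
```python
from plan import *
s=ctrl.sense();print(s['time_s'],s['eef_pos'],yaw0(s),s['force'],s['wrist_torque'],s['joints'])
print(pose(45.5))
a=snap('wrist','w6')
```

```text
7.65 [ 442.88408327 -263.01254878   57.29619122] 1.881026191870677 [-0.81413255  1.37573728  0.35318337] [ 0.20603659  0.24954662 -0.11362971] [-7.63637023e-01  5.01133353e-01  1.72660794e+00 -1.39659858e-05
  9.13891654e-01 -1.07385836e+00]
(np.float64(443.1872568244845), np.float64(-263.1102165509521), np.float64(1.8803518823504521))
```

View pics/w6.png

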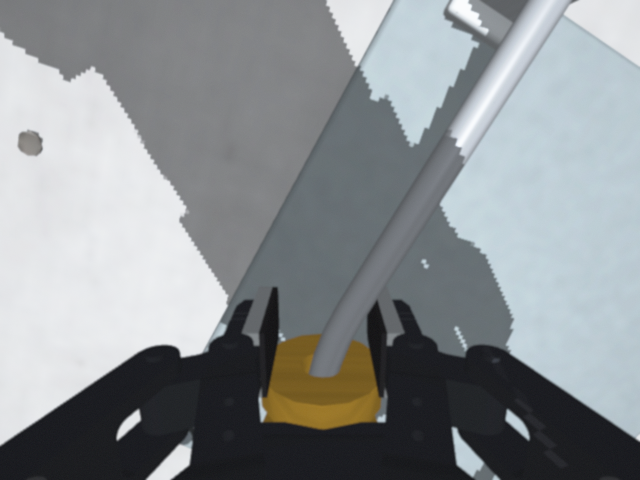

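The bushing is square against the pads at (323,380). The rod passes close to the right (inner) pad at (370,300), so I'll bias the tool 1 mm inward.

>>> step_arm(
  increments=[
    [[-0.25,-0.05,0],[0,0,-1.6],41],
    [[-0.5,-0.1,0],[0,0,-3.2],41],
    [[-0.75,-0.15,0],[0,0,-4.8],41],
    [[-1.0,-0.2,0],[0,0,-6.4],41],
    [[-1.26,-0.25,0],[0,0,-8.0],41],
    [[-1.51,-0.29,0],[0,0,-9.6],41],
    [[-1.77,-0.33,0],[0,0,-11.2],41],
    [[-2.03,-0.37,0],[0,0,-12.8],41],
  ],
)

```text
time_s: 8.7
eef_pos: [445.5, -283.5, 57.3]
ee_rot: [-0.0, 0.496, 0.869, -0.0]
force: [-1.4, 0.6, -0.6]
grip_width: 0.413
grip_force: 0.8
```

>>> step_arm(
  increments=[
    [[-0.25,-0.08,0],[0,0,-1.6],41],
    [[-0.5,-0.16,0],[0,0,-3.2],41],
    [[-0.75,-0.23,0],[0,0,-4.8],41],
    [[-1.0,-0.29,0],[0,0,-6.4],41],
    [[-1.26,-0.35,0],[0,0,-7.9],41],
    [[-1.51,-0.39,0],[0,0,-9.5],41],
    [[-1.77,-0.43,0],[0,0,-11.1],41],
    [[-2.03,-0.47,0],[0,0,-12.7],41],
  ],
)

```text
time_s: 9.7
eef_pos: [451.8, -303.3, 57.3]
ee_rot: [-0.0, 0.397, 0.918, -0.0]
force: [-2.7, 0.0, 0.8]
grip_width: 0.409
grip_force: 0.8
```

Run:
```python
from plan import *
s=ctrl.sense();print(s['time_s'],s['eef_pos'],yaw0(s),s['force'],s['wrist_torque'])
print(pose(85.5))
a=snap('wrist','w7');snap('scene','s3');snap('side','d3')
plan(np.arange(88,136,2.5))
```

```text
9.7 [ 451.82861403 -303.34601567   57.30313437] 2.3261119686686493 [-2.73751599  0.03803601  0.84467696] [0.05237313 0.33857209 0.0368599 ]
(np.float64(451.2783969760537), np.float64(-303.8119262970729), np.float64(2.324796326794896))
105.5 [ 461.83 -321.83    2.55] [[[np.float64(-0.23), np.float64(-0.17), 0], [0, 0, np.float64(-1.6)], 40], [[np.float64(-0.48), np.float64(-0.24), 0], [0, 0, np.float64(-3.2)], 40], [[np.float64(-0.73), np.float64(-0.31), 0], [0, 0, np.float64(-4.8)], 40], [[np.float64(-0.99), np.float64(-0.37), 0], [0, 0, np.float64(-6.4)], 40], [[np.float64(-1.24), np.float64(-0.43), 0], [0, 0, np.float64(-8.0)], 40], [[np.float64(-1.5), np.float64(-0.48), 0], [0, 0, np.float64(-9.6)], 40], [[np.float64(-1.76), np.float64(-0.52), 0], [0, 0, np.float64(-11.2)], 40], [[np.float64(-2.02), np.float64(-0.55), 0], [0, 0, np.float64(-12.8)], 40]]
125.5 [ 476.11 -337.04    2.77] [[[np.float64(-0.24), np.float64(-0.08), 0], [0, 0, np.float64(-1.6)], 40], [[np.float64(-0.49), np.float64(-0.16), 0], [0, 0, np.float64(-3.1)], 40], [[np.float64(-0.75), np.float64(-0.23), 0], [0, 0, np.float64(-4.7)], 40], [[np.float64(-1.0), np.float64(-0.29), 0], [0, 0, np.float64(-6.3)], 40], [[np.float64(-1.26), np.float64(-0.34), 0], [0, 0, np.float64(-7.9)], 40], [[np.float64(-1.51), np.float64(-0.39), 0], [0, 0, np.float64(-9.5)], 40], [[np.float64(-1.77), np.float64(-0.43), 0], [0, 0, np.float64(-11.1)], 40], [[np.float64(-2.03), np.float64(-0.46), 0], [0, 0, np.float64(-12.6)], 40]]
135.5 [ 484.58 -342.88    2.85] [[[np.float64(-0.25), np.float64(-0.07), 0], [0, 0, np.float64(-1.3)], 40], [[np.float64(-0.5), np.float64(-0.14), 0], [0, 0, np.float64(-2.6)], 40], [[np.float64(-0.75), np.float64(-0.19), 0], [0, 0, np.float64(-3.8)], 40], [[np.float64(-1.0), np.float64(-0.23), 0], [0, 0, np.float64(-4.9)], 40]]
```

>>> step_arm(
  increments=[
    [[-0.25,-0.09,0],[0,0,-1.6],41],
    [[-0.49,-0.17,0],[0,0,-3.2],41],
    [[-0.74,-0.24,0],[0,0,-4.8],41],
    [[-1.0,-0.3,0],[0,0,-6.4],41],
    [[-1.25,-0.36,0],[0,0,-8.0],41],
    [[-1.51,-0.41,0],[0,0,-9.6],41],
    [[-1.76,-0.45,0],[0,0,-11.2],41],
    [[-2.02,-0.49,0],[0,0,-12.8],41],
  ],
)

```text
time_s: 10.85
eef_pos: [462.1, -321.4, 57.3]
ee_rot: [-0.0, 0.292, 0.957, -0.0]
force: [-1.7, 0.2, 0.7]
grip_width: 0.411
grip_force: 0.7
```

>>> step_arm(
  increments=[
    [[-0.25,-0.09,0],[0,0,-1.6],41],
    [[-0.5,-0.17,0],[0,0,-3.1],41],
    [[-0.75,-0.24,0],[0,0,-4.7],41],
    [[-1.0,-0.3,0],[0,0,-6.3],41],
    [[-1.26,-0.36,0],[0,0,-7.9],41],
    [[-1.51,-0.41,0],[0,0,-9.5],41],
    [[-1.77,-0.45,0],[0,0,-11.1],41],
    [[-2.03,-0.49,0],[0,0,-12.6],41],
  ],
)

```text
time_s: 11.85
eef_pos: [476.2, -336.8, 57.3]
ee_rot: [0.0, 0.185, 0.983, 0.0]
force: [-1.6, -0.0, -0.1]
grip_width: 0.414
grip_force: 0.6
```

Run:
```python
from plan import *
s=ctrl.sense();print(s['time_s'],s['eef_pos'],yaw0(s),s['force'],s['wrist_torque'])
print(pose(125.5))
a=snap('wrist','w8');b=snap('scene','s4');snap('side','d4')
i=b['img'][185:260,350:450,::-1];j=a['img'][:,:,::-1]
cv2.imwrite('pics/c4.png',np.hstack([cv2.resize(i,(480,360),interpolation=cv2.INTER_CUBIC),cv2.resize(j[160:],(320,360)[::1] if 0 else (320,160)).repeat(1,0) if 0 else cv2.resize(j,(320,360))]))
plan(np.arange(127.5,156,2))
```

```text
11.85 [ 476.24536058 -336.79750595   57.29051493] 2.7693030065666955 [-1.64214702 -0.03775135 -0.14228239] [-0.01002495  0.18803263  0.02428802]
(np.float64(476.1056751723435), np.float64(-337.0363084797304), np.float64(2.766898976370172))
141.5 [ 490.01 -345.64    2.89] [[[np.float64(-0.19), np.float64(-0.1), 0], [0, 0, np.float64(-1.1)], 40], [[np.float64(-0.39), np.float64(-0.15), 0], [0, 0, np.float64(-2.1)], 40], [[np.float64(-0.59), np.float64(-0.2), 0], [0, 0, np.float64(-3.1)], 40], [[np.float64(-0.79), np.float64(-0.24), 0], [0, 0, np.float64(-4.0)], 40], [[np.float64(-0.99), np.float64(-0.27), 0], [0, 0, np.float64(-4.9)], 40], [[np.float64(-1.19), np.float64(-0.3), 0], [0, 0, np.float64(-5.7)], 40], [[np.float64(-1.39), np.float64(-0.32), 0], [0, 0, np.float64(-6.4)], 40], [[np.float64(-1.6), np.float64(-0.33), 0], [0, 0, np.float64(-7.1)], 40]]
155.5 [ 503.26 -350.36    2.94] [[[np.float64(-0.2), np.float64(-0.03), 0], [0, 0, np.float64(-0.6)], 40], [[np.float64(-0.4), np.float64(-0.06), 0], [0, 0, np.float64(-1.1)], 40], [[np.float64(-0.6), np.float64(-0.08), 0], [0, 0, np.float64(-1.6)], 40], [[np.float64(-0.8), np.float64(-0.1), 0], [0, 0, np.float64(-2.0)], 40], [[np.float64(-1.0), np.float64(-0.11), 0], [0, 0, np.float64(-2.3)], 40], [[np.float64(-1.2), np.float64(-0.12), 0], [0, 0, np.float64(-2.6)], 40], [[np.float64(-1.4), np.float64(-0.13), 0], [0, 0, np.float64(-2.8)], 40]]
```

View pics/c4.png

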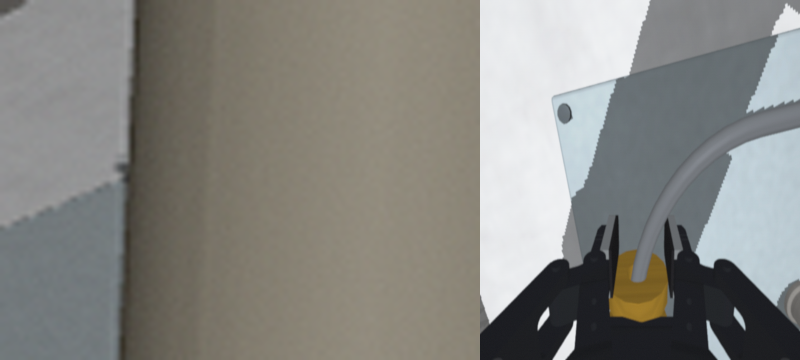

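Run:
```python
from plan import *
c=dict(np.load('pics/s1.npz'))
R=np.array([[np.cos(TH),np.sin(TH)],[-np.sin(TH),np.cos(TH)]])
f=lambda x,y,z:R@(onz(c,290+x/3.8,175+y/3.8,z)[:2]-T)
print('roller',f(443,118,97),f(408,128,97),f(478,108,97))
hsv=cv2.cvtColor(c['img'],cv2.COLOR_RGB2HSV);mb=cv2.inRange(hsv,(100,150,40),(125,255,255));mb[:190]=0;mb[225:]=0;mb[:,:375]=0;mb[:,415:]=0
k=cv2.findContours(mb,0,2)[0];k=max(k,key=cv2.contourArea)
print(cv2.approxPolyDP(cv2.convexHull(k),1.2,True)[:,0].tolist())
for q in [(360,97),(435,75),(440,98),(368,110)]: print('top',f(*q,98))
```

```text
roller [ 44.50441888 -74.30952584] [ 47.76396358 -50.39202262] [ 41.19193218 -98.61550051]
[[405, 198], [403, 203], [395, 206], [386, 200], [399, 194]]
top [ 85.61718087 -46.00421034]
top [ 79.57061086 -99.18486904]
top [ 59.7684723  -85.45718442]
top [ 72.87696871 -41.4078638 ]
```

The face is at about x 66 in the plate frame, roughly 61 mm past leg2_start, so home should be at s ≈ 180. I'll continue slowly.

>>> step_arm(
  increments=[
    [[-0.2,-0.06,0],[0,0,-1.1],40],
    [[-0.4,-0.12,0],[0,0,-2.1],40],
    [[-0.6,-0.18,0],[0,0,-3.1],40],
    [[-0.8,-0.22,0],[0,0,-4.0],40],
    [[-1.0,-0.26,0],[0,0,-4.9],40],
    [[-1.2,-0.29,0],[0,0,-5.7],40],
    [[-1.4,-0.31,0],[0,0,-6.4],40],
    [[-1.6,-0.33,0],[0,0,-7.1],40],
  ],
)

```text
time_s: 13.0
eef_pos: [489.9, -345.7, 57.3]
ee_rot: [0.0, 0.124, 0.992, -0.0]
force: [0.0, 0.5, -0.7]
grip_width: 0.4
grip_force: 0.4
```

>>> step_arm(
  increments=[
    [[-0.2,-0.03,0],[0,0,-0.6],40],
    [[-0.4,-0.06,0],[0,0,-1.1],40],
    [[-0.6,-0.08,0],[0,0,-1.6],40],
    [[-0.8,-0.1,0],[0,0,-2.0],40],
    [[-1.0,-0.11,0],[0,0,-2.3],40],
  ],
)

```text
time_s: 13.62
eef_pos: [499.4, -349.2, 57.3]
ee_rot: [-0.0, 0.105, 0.995, 0.0]
force: [-1.0, 0.6, -0.2]
grip_width: 0.398
grip_force: 0.4
```

Run:
```python
from plan import *
s=ctrl.sense();print(s['time_s'],s['eef_pos'],yaw0(s),s['force'],s['wrist_torque'])
print(pose(151.5))
plan(np.arange(153,185,1.5))
```

```text
13.625 [ 499.35046458 -349.17338406   57.29615086] 2.9320067694289977 [-1.00550004  0.60572873 -0.16623453] [0.06433483 0.1426046  0.00563245]
(np.float64(499.4155220355652), np.float64(-349.22636839631974), np.float64(2.932065650152053))
163.5 [ 511.07 -352.11    2.95] [[[np.float64(-0.16), np.float64(-0.02), 0], [0, 0, np.float64(-0.2)], 40], [[np.float64(-0.31), np.float64(-0.03), 0], [0, 0, np.float64(-0.4)], 40], [[np.float64(-0.46), np.float64(-0.04), 0], [0, 0, np.float64(-0.5)], 40], [[np.float64(-0.61), np.float64(-0.04), 0], [0, 0, np.float64(-0.7)], 40], [[np.float64(-0.76), np.float64(-0.05), 0], [0, 0, np.float64(-0.7)], 40], [[np.float64(-0.91), np.float64(-0.05), 0], [0, 0, np.float64(-0.8)], 40], [[np.float64(-1.06), np.float64(-0.05), 0], [0, 0, np.float64(-0.8)], 40], [[np.float64(-1.21), np.float64(-0.04), 0], [0, 0, np.float64(-0.8)], 40]]
175.5 [ 522.84 -354.44    2.95] [[[np.float64(-0.15), np.float64(-0.0), 0], [0, 0, np.float64(0.0)], 40], [[np.float64(-0.3), np.float64(-0.0), 0], [0, 0, np.float64(0.0)], 40], [[np.float64(-0.45), np.float64(-0.0), 0], [0, 0, 
[... 152 characters left out ...]
t64(0.0)], 40], [[np.float64(-0.9), np.float64(-0.0), 0], [0, 0, np.float64(0.0)], 40], [[np.float64(-1.05), np.float64(-0.0), 0], [0, 0, np.float64(0.0)], 40], [[np.float64(-1.2), np.float64(-0.0), 0], [0, 0, np.float64(0.0)], 40]]
184.5 [ 531.67 -356.2     2.95] [[[np.float64(-0.15), np.float64(-0.0), 0], [0, 0, np.float64(0.0)], 40], [[np.float64(-0.3), np.float64(-0.0), 0], [0, 0, np.float64(0.0)], 40], [[np.float64(-0.45), np.float64(-0.0), 0], [0, 0, np.float64(0.0)], 40], [[np.float64(-0.6), np.float64(-0.0), 0], [0, 0, np.float64(0.0)], 40], [[np.float64(-0.75), np.float64(-0.0), 0], [0, 0, np.float64(0.0)], 40], [[np.float64(-0.9), np.float64(-0.0), 0], [0, 0, np.float64(0.0)], 40]]
```

>>> step_arm(
  increments=[
    [[-0.15,-0.02,-0.2],[0,0,-0.2],40],
    [[-0.3,-0.03,-0.4],[0,0,-0.4],40],
    [[-0.45,-0.04,-0.4],[0,0,-0.5],40],
    [[-0.6,-0.04,-0.4],[0,0,-0.7],40],
  ],
)

```text
time_s: 14.12
eef_pos: [505.1, -350.9, 61.5]
ee_rot: [0.0, 0.099, 0.995, -0.0]
force: [-2.3, 0.8, 1.4]
grip_width: 0.395
grip_force: 0.9
```

>>> step_arm(
  increments=[
    [[-0.15,-0.01,0],[0,0,-0.1],40],
    [[-0.3,-0.01,0],[0,0,-0.1],40],
    [[-0.45,-0.01,0],[0,0,-0.1],40],
    [[-0.6,0,0],[0,0,-0.1],40],
  ],
)

```text
time_s: 14.62
eef_pos: [510.5, -352.0, 61.3]
ee_rot: [-0.001, 0.098, 0.995, 0.0]
force: [-5.2, 0.6, 2.6]
grip_width: 0.396
grip_force: 2.7
```

>>> step_arm(
  increments=[
    [[-0.15,0,0],[0,0,0],40],
    [[-0.3,0,0],[0,0,0],40],
    [[-0.45,0,0],[0,0,0],40],
  ],
)

```text
time_s: 15.0
eef_pos: [514.9, -352.9, 61.3]
ee_rot: [-0.001, 0.098, 0.995, 0.0]
force: [-5.7, 0.0, 2.7]
grip_width: 0.402
grip_force: 2.7
```

>>> step_arm(
  increments=[
    [[-0.12,0,0],[0,0,0],40],
    [[-0.24,0,0],[0,0,0],40],
    [[-0.36,0,0],[0,0,0],40],
  ],
)

```text
time_s: 15.38
eef_pos: [518.4, -353.6, 61.3]
ee_rot: [-0.001, 0.098, 0.995, 0.0]
force: [-5.1, 0.3, 2.4]
grip_width: 0.399
grip_force: 2.6
```

>>> step_arm(
  increments=[
    [[-0.1,0,0],[0,0,0],40],
    [[-0.2,0,0],[0,0,0],40],
  ],
)

```text
time_s: 15.62
eef_pos: [520.4, -354.0, 61.3]
ee_rot: [-0.001, 0.098, 0.995, 0.0]
force: [-4.7, 0.1, 2.8]
grip_width: 0.397
grip_force: 2.4
```

>>> step_arm(
  increments=[
    [[-0.1,0,0],[0,0,0],40],
    [[-0.2,0,0],[0,0,0],40],
  ],
)

```text
time_s: 15.88
eef_pos: [522.7, -354.4, 61.3]
ee_rot: [-0.0, 0.098, 0.995, -0.0]
force: [-3.6, -0.4, 2.3]
grip_width: 0.395
grip_force: 2.1
```

>>> step_arm(
  increments=[
    [[-0.1,0,0],[0,0,0],40],
    [[-0.2,0,0],[0,0,0],40],
  ],
)

```text
time_s: 16.12
eef_pos: [524.8, -354.8, 61.3]
ee_rot: [0.0, 0.098, 0.995, -0.0]
force: [-4.4, -1.5, 1.5]
grip_width: 0.402
grip_force: 1.9
```

>>> step_arm(
  increments=[
    [[-0.1,0,0],[0,0,0],40],
  ],
)

```text
time_s: 16.25
eef_pos: [525.7, -355.0, 61.2]
ee_rot: [-0.0, 0.098, 0.995, -0.0]
force: [-4.3, -1.2, 2.2]
grip_width: 0.403
grip_force: 1.9
```

>>> step_arm(
  increments=[
    [[-0.1,0,0],[0,0,0],40],
  ],
)

```text
time_s: 16.38
eef_pos: [526.7, -355.2, 61.3]
ee_rot: [-0.0, 0.098, 0.995, -0.0]
force: [-4.4, -0.0, 1.4]
grip_width: 0.401
grip_force: 2.3
```

>>> step_arm(
  increments=[
    [[-0.1,0,0],[0,0,0],40],
  ],
)

```text
time_s: 16.5
eef_pos: [527.6, -355.3, 61.2]
ee_rot: [-0.0, 0.098, 0.995, 0.0]
force: [-4.3, -1.3, 1.7]
grip_width: 0.402
grip_force: 2.2
```

>>> step_arm(
  increments=[
    [[-0.1,0,0],[0,0,0],40],
  ],
)

```text
time_s: 16.62
eef_pos: [528.7, -355.5, 61.3]
ee_rot: [0.0, 0.098, 0.995, -0.0]
force: [-4.4, -0.8, 0.8]
grip_width: 0.399
grip_force: 1.8
```

Run:
```python
from plan import *
s=ctrl.sense();print(s['time_s'],s['eef_pos'],s['force'],s['wrist_torque'])
for n in ('scene','side'):
    a=snap(n,n+'5');h=cv2.cvtColor(a['img'],cv2.COLOR_RGB2HSV)
    u,v=proj(a,[*w2((66,-70)),98]);print(n,u,v)
    x0,y0=int(u)-30,int(v)-30
    for nm,m in (('blue',cv2.inRange(h,(100,150,40),(125,255,255))),('red',cv2.inRange(h,(0,150,60),(3,255,255))|cv2.inRange(h,(174,150,60),(180,255,255))),('brass',cv2.inRange(h,(15,120,60),(30,255,255)))):
        k=m[y0:y0+60,x0:x0+60];ys,xs=np.nonzero(k);print(nm,len(xs),(xs.min()+x0,xs.max()+x0,ys.min()+y0,ys.max()+y0) if len(xs) else '')
```

```text
16.625 [ 528.72132592 -355.52014636   61.29883705] [-4.35887637 -0.8182879   0.83750617] [-0.15304674  0.60172406 -0.06781986]
scene 398.6995967101576 201.53401329394688
blue 0 
red 0 
brass 0 
side 402.82303991776996 183.68011552737966
blue 0 
red 0 
brass 0
```

>>> step_arm(
  increments=[
    [[-0.1,0,0],[0,0,0],40],
  ],
)

```text
time_s: 16.85
eef_pos: [529.7, -355.7, 61.3]
ee_rot: [0.0, 0.098, 0.995, 0.0]
force: [-1.4, -1.5, -0.3]
grip_width: 0.4
grip_force: 0.9
```

>>> step_arm(
  increments=[
    [[-0.1,0,0],[0,0,0],40],
  ],
)

```text
time_s: 16.98
eef_pos: [530.7, -355.7, 61.2]
ee_rot: [-0.0, 0.098, 0.995, 0.0]
force: [-5.3, 0.7, 2.1]
grip_width: 0.4
grip_force: 2.6
```

>>> step_arm(
  increments=[
    [[0,0,0],[0,0,0],40],
  ],
)

```text
time_s: 17.1
eef_pos: [530.7, -355.7, 61.2]
ee_rot: [-0.0, 0.098, 0.995, 0.0]
force: [-2.4, 0.4, 0.9]
grip_width: 0.4
grip_force: 1.4
```

>>> step_arm(
  increments=[
    [[0.5,0,0],[0,0,0],40],
    [[1.5,0,0],[0,0,0],40],
    [[2.0,0,-2],[0,0,0],40],
    [[2.0,0,-6],[0,0,0],40],
    [[2.0,0,-11],[0,0,0],50],
    [[0,0,-15],[0,0,0],60],
    [[-3,0,-16],[0,0,0],70],
    [[-4,0,-16],[0,0,0],70],
  ],
)

```text
time_s: 18.1
eef_pos: [570.9, -363.8, 224.0]
ee_rot: [0.002, 0.098, 0.995, -0.001]
force: [-0.2, 0.7, 0.2]
grip_width: 0.701
grip_force: 0.0
```

Run:
```python
from plan import *
s=ctrl.sense();print(s['time_s'],s['eef_pos'],s['force'])
c=snap('wrist','w9')
u,v=proj(c,[*w2((66,-70)),98]);print(u,v)
u0,v0=[int(max(0,k)) for k in (u-100,v-85)]
k=c['img'][v0:v0+150,u0:u0+200,::-1];cv2.imwrite('pics/w9c.png',cv2.resize(k,None,fx=4,fy=4,interpolation=cv2.INTER_CUBIC));print(u0,v0,k.shape)
for x in (44.5,66): print(x,[np.round(proj(c,[*w2((x,-70+d)),98]),0) for d in (-29,0,29)])
```

```text
18.1 [ 570.91502943 -363.83892497  224.02335588] [-0.18216962  0.65104396  0.21610199]
321.9506657193722 235.8751467058843
221 150 (150, 200, 3)
44.5 [array([279., 205.]), array([322., 206.]), array([365., 206.])]
66 [array([280., 236.]), array([322., 236.]), array([364., 236.])]
```

View pics/w9c.png

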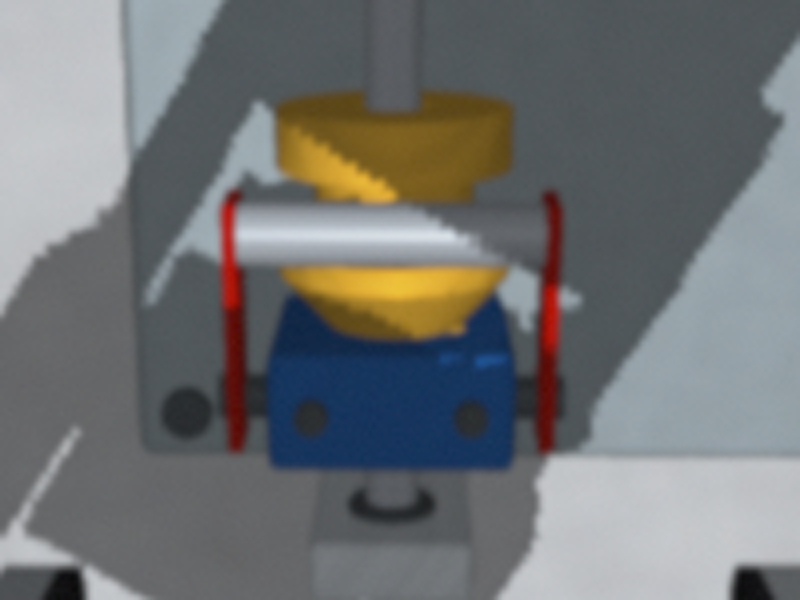

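The crop shows the red arms level and the roller lying low in the groove at crop (390,235). Its arm span of 84 px matches z ≈ 97 rather than the raised height. The bushing's front edge at (395,338) is about 1.5 mm short of the block face, so the pin is pressed about 3.5 mm. The bushing is latched, the gripper is clear, and the gauge was never approached, so I'm handing in.

```bash
python3 -c "
from rig import ctrl
print(ctrl.finish_job())"
```

```text
the job is handed in; nothing more can be done
None
```

I slid the bushing round the bend and handed the job in at about 18 s. In the last picture the roller sits in the groove, with about 1.5 mm left to the stop face (pin in by about 3.5 mm, judged from that gap as the pin was out of view). Push forces read at the end of each move stayed below 7 N, and the ring gauge was left alone.

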